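Snap the red-capped tube into the shaker's spring clips

TASK

Take the red-capped tube out of the grey cradle and lay it over the two steel spring clips of the white shaker, cap at the end with the orange stripes, then press it straight down until both clips have snapped around it and it lies fully home, level and let go. The clip bar floats on springs and gives way as you press: follow it down gently, and never press hard or ram the bar onto its stops. Leave the blue-capped tube, the brown bottle, the slide box and the mouse where they are.

Things in the scene. Friction and masses are not known exactly. Their poses are not given: they have to be found in the camera images.
- red_tube_mid (a point): Centre of the tube to load: cream, closed, rigid, 20 mm diameter, 150 mm long, 25 to 50 g, lying level in a notch of the cradle, axis 45 mm above the bench. x along the tube towards its red cap, z up at the start. Free to grasp from above at the middle: the cradle's ribs hold it only 34 to 46 mm behind and 30 to 42 mm ahead of the centre; the cradle's base plate is 6 mm thick.
- red_tube_cap (a point): Centre of the red screw cap (24 mm diameter, 22 mm long, at the end of the tube), 64 mm from the tube's centre along its x axis.
- blue_tube_mid (a point): Centre of the other tube, the same but with a blue cap, in the cradle's other notch, 90 mm to the side; leave it. Which notch holds which tube varies.
- cradle: Grey fixed cradle, 130 x 170 mm, about 44 mm high, holding both tubes level along its x axis. Origin at the centre of its underside.
- shaker: White fixed tube shaker: base box 200 (x) x 120 (y) x 35 mm high; origin at the centre of its underside on the bench. The tube is to lie along its x axis. Orange stripes across the base and the bar mark its +x end, where the cap must point. Above the base an aluminium bar floats on springs and carries the two clips.
- bar_seat (a point): Where the tube's centre lies when fully home in both clips: 115 mm above the bench with the bar unloaded; sinks with the bar. x along the clips towards the orange stripe, z up. The clips are centred 36 mm ahead and 36 mm behind it. Between them is room for gripper fingers down to the bar's plate (150 x 56 mm), whose top is 34 mm below this point.
- clip_orange (a point): The clip at the orange end: the tube's axis there when home. 12 mm wide along x; two sprung steel fingers, one each side of the tube, flaring to a 29 mm mouth 17 mm above this point, with a 14 mm throat 8.5 mm above it. A tube pressed down touches the flares with its axis 16 to 18 mm above this point; both clips together snap at a push of roughly 11 to 17 N, and it drops onto saddles.
- clip_plain (a point): The same for the other, identical clip, 72 mm away.
- bar (a joint): How far the floating bar has been pushed down, m: 0 unloaded, 0.030 on its stops. After the first newton it yields about 1.4 mm per newton, so the push needed for the snap sinks it about 14 to 22 mm before the clips give; then it springs back up round the tube. It rises fully when let go.
- bottle: Brown bottle, 44 mm diameter, 85 mm high, standing on the bench; origin at the centre of its underside. Leave it.
- slide_box: Blue slide box, 75 x 170 x 30 mm; origin at the centre of its underside. Leave it.
- mouse: Black computer mouse, 105 x 58 x 30 mm, on a blue pad; origin at the centre of its underside. Leave it.
Not all that is in view belongs to the job. What is shaped like the part that bears red_tube_mid but green is not meant.

How it is judged:
By the outcome, as a careful person would: the job done as asked, in the order asked, and still so for the second after the job is handed in, with the robot touching nothing.
It also fails if it takes over 64 s, if anything falls off the work surface, if the arm or the gripper's body presses on something with over 40 N, if the wrist force passes 120 N, or if a joint passes its speed limit or range.

ROBOT

A 6-joint arm with a two-finger parallel gripper is mounted at the origin on the work surface. World frame = base frame: x ahead of the robot, y to its left, z up, the work surface at z = 0. Lengths are in mm, angles in rad, forces in N, time in s.
With the tool pointing down it reaches from about 300 to 750 mm from the base axis. Payload 8.5 kg.
Tool frame: the origin (TCP) lies between the finger pads; the fingertips stand 19 mm ahead of it and the grasp point (between the pads) is the TCP; z points along the fingers, y is the line along which they close (so a half turn about z gives the same grasp; the last joint's range is limited). The gripper opens to 88 mm and grips with 3 to 60 N. Pads are 18 mm wide; open, the fingers measure 123 mm over their backs; the gripper's body (75 mm by 187 mm) begins 45 mm behind the grasp point.
Start: joints at [1.025, 0.381, 1.297, -0, 1.464, -0.215], TCP at [178.631, 520.165, 257.748] pointing down, gripper open.
Joint ranges: [-3.11, 3.11], [-0.89, 2.33], [0.22, 2.48], [-1.42, 4.56], [0.17, 2.85], [-2.88, 2.88]. Speed limits (rad/s): [2.39, 2.39, 3.14, 3.14, 3.14, 3.14].

INTERFACE

Orientations are given as [roll, pitch, yaw] about the fixed x, y, z axes, in that order (R = Rz(yaw) Ry(pitch) Rx(roll)).
In Python, from plant import r gives the robot as it stands.
- The arm moves only by the tool arm_command, never from a script. Its argument "rows" is a list of rows, each an object with "fingers": the gripper's target within -1 to 1 (fully open at 1, half-way at 0, shut at -1); "dp": the shift along the tool's x, y, z each as a share of 0.03 m, from -1 to 1, a list of three; "rotation": the turn, a rotation vector about the tool's x, y, z each as a share of 10 degrees, from -1 to 1, a list of three. In form: [{"fingers": fingers, "dp": [tx, ty, tz], "rotation": [ax, ay, az]}, ...]. A call has 1 to 5 rows; each row shifts and turns the commanded pose from where the row before left it, along the tool's axes as they then stand; what a row does not reach is not made up. A row lasts 1/8 s, in which the tool goes at most 62.5 mm and 10.7 degrees, less where a joint would pass 70% of its speed; a pose out of reach is approached as far as the arm can. A call with a number of a shift or a turn outside -1 to 1 is refused whole. A call with a gripper value outside its range is refused whole. The fingers move at their own pace and stop on an object; the grip force is fixed at half the most. Time passes only in rows, so rows that do not move let the fingers close. It gives the time, the measured TCP pose, the force, the opening and the grip force at its end, in the units of the state.
- r.read_state(): the state, without advancing time (a new reading comes with each control period).
- r.read_camera(name): name is "scene" or "top" or "wrist"; returns (picture, depth): 400x640x3 uint8, blue, green, red; 400x640 float32, mm along the optical axis (not along the pixel's ray), 0 where there is no reading.
- r.camera_model(name): a dict with "fov_y" (degrees; the focal length in pixels is half the picture's height over the tangent of half this angle, whatever the lens; pixels are square), "cx", "cy" (the principal point, pixels), "D" ([k1, k2, p1, p2, k3] as OpenCV has them; the pictures are not rectified), "rvec" (rotation vector, rad) and "tvec" (3), from world to camera coordinates, as OpenCV has them; the wrist camera has in their place "tool_from_camera" (4x4, takes a point from camera to tool coordinates, whose origin is the TCP and whose axes are the flange's). Camera axes: x right, y down, z forward; pixel columns grow to the right and rows downward; lengths in mm; the calibration is good to about 2 mm. A picture is of the moment at which its call begins: read the wrist's pose just before it. camera_model takes no time and is no camera call.
- r.hand_in(): hands the job in; it is judged then, once.
The state is a dict: "time_s": time; "joint_positions": joint angles; "qd": joint speeds; "tau": joint torques, N m; "position": TCP position; "ee_rot": TCP orientation; "contact_force": force on the tool from outside, world axes, zero at the start; "torque": the same for the moment, N m; "width": finger opening in mm; "grasp_force": force on a finger pad.
Only numpy, scipy, OpenCV 4.12 (cv2) and the standard library are available. Lean on these libraries where they do the work, as an engineer would, in place of code of your own. Each camera call takes 0.05 s, during which the arm holds its last target. There are 200 camera calls.

## Working session

There is one attempt and no reset: what is moved stays moved. The work goes in short steps, Python scripts to look and compute and a tool call to move; the robot and the scene stay as the last step left them, time stands still between calls to the robot, and variables do not carry over. Pictures are saved under pics/ and viewed, at most 10 in all, crops included, and the job is handed in when it is done.

Besides the shell and the picture viewer there is one more tool, called after "Request:" as name(argument=value, ...), one argument or row to a line, values as JSON. arm_command: Moves the arm, as the interface text tells. Shift numbers are shares of 0.03 m and turn numbers shares of 10 degrees, none past 1 either way. Its arguments: {"type":"object","properties":{"rows":{"type":"array","items":{"type":"object","properties":{"fingers":{"type":"number"},"dp":{"type":"array","items":{"type":"number"}},"rotation":{"type":"array","items":{"type":"number"}}}}}},"required":["rows"]}

```bash
mkdir -p pics
cat > h.py <<'E'
import numpy as np, cv2
from plant import r
from scipy.spatial.transform import Rotation as R
def cloud(name):
    s=r.read_state(); img,d=r.read_camera(name); m=r.camera_model(name)
    f=200/np.tan(np.radians(m['fov_y'])/2)
    K=np.array([[f,0,m['cx']],[0,f,m['cy']],[0,0,1.]])
    v,u=np.mgrid[0:400,0:640]
    p=cv2.undistortPoints(np.stack([u,v],-1).reshape(-1,1,2).astype(float),K,np.array(m['D'],float)).reshape(400,640,2)
    P=np.dstack([p*d[...,None],d]).astype(float)
    if 'rvec' in m:
        Rm=cv2.Rodrigues(np.array(m['rvec'],float))[0]
        W=(P-np.array(m['tvec'],float).ravel())@Rm
    else:
        T=np.array(m['tool_from_camera']); 
        W=P@T[:3,:3].T+T[:3,3]
        W=W@R.from_euler('xyz',s['ee_rot']).as_matrix().T+np.array(s['position'])
    W[d==0]=np.nan
    return img,W
E
python3 - <<'E'
from h import *
s=r.read_state();print({k:np.round(v,3) for k,v in s.items()})
for n in('scene','top'):
    i,W=cloud(n);cv2.imwrite(f'pics/{n}0.png',i);np.save(n+'0.npy',W);cv2.imwrite(n+'0.png',i)
E
```

```text
{'time_s': np.float64(0.0), 'joint_positions': array([ 1.025,  0.381,  1.298,  0.   ,  1.464, -0.215]), 'qd': array([ 0.   , -0.   , -0.001,  0.001,  0.002, -0.001]), 'tau': array([-0.0000e+00, -4.3792e+01, -2.2456e+01,  7.1000e-02,  3.5000e-02,
       -0.0000e+00]), 'position': array([178.501, 519.982, 257.147]), 'ee_rot': array([-3.14 , -0.   ,  2.811]), 'contact_force': array([0.276, 0.121, 0.721]), 'torque': array([-0.034,  0.012, -0.004]), 'grasp_force': np.float64(0.0), 'width': np.float64(87.973)}
```

View pics/top0.png

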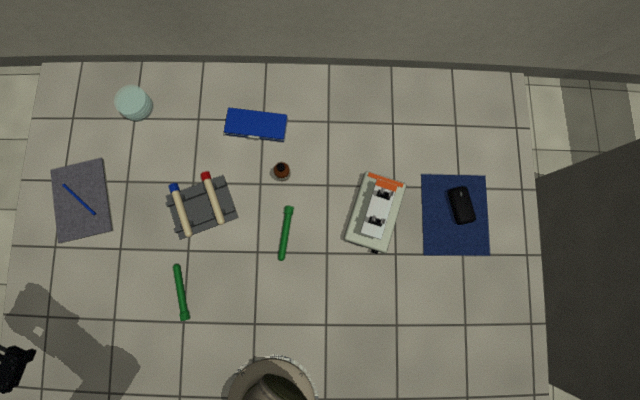

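View pics/scene0.png

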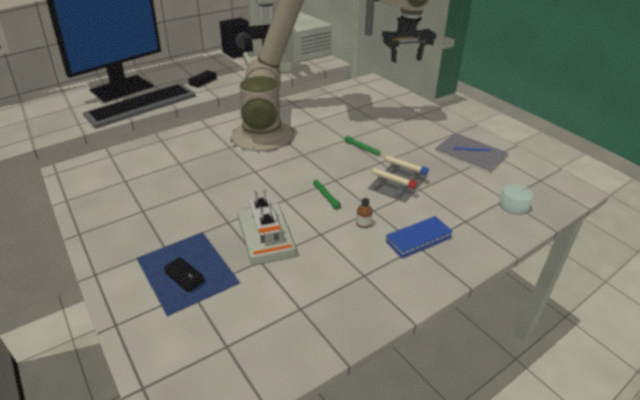

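The top view shows the red cap at about (206,177), with its tube running to (222,222). The shaker is centred near (376,211), with the orange stripe at (385,182) on its far end. I'll compute coarse poses from these.

Run:
```python
from h import *
i=cv2.imread('top0.png');W=np.load('top0.npy');hsv=cv2.cvtColor(i,cv2.COLOR_BGR2HSV)
def sel(box,f):
    x0,y0,x1,y1=box;m=np.zeros((400,640),bool);m[y0:y1,x0:x1]=1;return m&f&~np.isnan(W[...,0])
h,s,v=[hsv[...,k].astype(int) for k in range(3)]
red=sel((195,165,218,186),((h<8)|(h>172))&(s>140)); print('red',red.sum(),np.nanmedian(W[red],0))
z=W[...,2]
t=sel((198,165,232,230),(z>40)&(z<75)&(s<140)&(v>110)); print('tube',t.sum(),np.median(W[t],0))
q=W[t][:,:2];c=q.mean(0);u,sv,vt=np.linalg.svd(q-c);print(c,vt[0],np.ptp((q-c)@vt[0]))
o=sel((360,168,412,195),(h<18)&(s>140)); print('or',o.sum(),np.median(W[o],0))
b=sel((335,165,415,255),(z>20)&(z<50)); q=W[b][:,:2].astype(np.float32);print('base',cv2.minAreaRect(q))
b=sel((335,165,415,255),(z>72)&(z<88)); q=W[b][:,:2].astype(np.float32);print('bar',cv2.minAreaRect(q),np.median(W[b][:,2]))
b=sel((335,165,415,255),(z>95)); print('clips',W[b].round(0)[:40])
bt=sel((272,158,292,184),z>20);print('bottle',W[bt].mean(0),W[bt].max(0))
```

```text
red 63 [584.43095287 189.0451564   55.63587983]
tube 329 [516.68720346 161.73601661  53.91001452]
[517.44575842 162.36072423] [-0.92475628 -0.38055987] 147.71437506117695
or 264 [ 572.57340166 -289.92758727   79.77081653]
base ((499.76104736328125, -266.388671875), (120.78404998779297, 208.90794372558594), 72.66219329833984)
bar ((503.1728820800781, -267.44586181640625), (56.82505416870117, 150.4671173095703), 72.4241943359375) 81.236923898805
clips [[ 547. -265.  131.]
 [ 547. -267.  132.]
 [ 545. -265.  131.]
 [ 545. -267.  131.]
 [ 546. -271.  124.]
 [ 549. -266.   96.]
 [ 542. -265.  129.]
 [ 543. -268.  127.]
 [ 544. -271.  123.]
 [ 540. -262.  132.]
 [ 540. -265.  130.]
 [ 541. -268.  125.]
 [ 541. -271.  126.]
 [ 542. -289.  124.]
 [ 544. -264.   97.]
 [ 544. -266.   97.]
 [ 537. -262.  131.]
 [ 537. -265.  130.]
 [ 539. -269.  124.]
 [ 538. -270.  126.]
 [ 543. -278.  100.]
 [ 542. -280.  106.]
 [ 543. -283.  103.]
 [ 538. -287.  128.]
 [ 538. -290.  128.]
 [ 538. -293.  127.]
 [ 538. -295.  130.]
 [ 540. -265.  102.]
 [ 537. -265.  117.]
 [ 535. -265.  128.]
 [ 535. -268.  127.]
 [ 540. -274.  107.]
 [ 540. -277.  106.]
 [ 539. -279.  107.]
 [ 540. -282.  107.]
 [ 540. -285.  105.]
 [ 540. -288.  105.]
 [ 536. -285.  127.]
 [ 536. -287.  129.]
 [ 537. -291.  124.]]
bottle [601.07640485 -12.95301568  60.33785892] [626.71110437  10.54272598  88.95037561]
```

Request:
arm_command(
  rows=[
    {"fingers": 1, "dp": [0, 0, 0], "rotation": [0, 0, -1]},
    {"fingers": 1, "dp": [0, 0, 0], "rotation": [0, 0, -1]},
    {"fingers": 1, "dp": [0, 0, 0], "rotation": [0, 0, -1]},
    {"fingers": 1, "dp": [0, 0, 0], "rotation": [0, 0, -1]},
    {"fingers": 1, "dp": [0, 0, 0], "rotation": [0, 0, -0.13]},
  ],
)

```text
time_s: 0.72
position: [178.6, 520.1, 257.4]
ee_rot: [-3.141, -0.001, -2.752]
contact_force: [0.1, -0.2, -0.2]
width: 88.4
grasp_force: 0.0
```

Request:
arm_command(
  rows=[
    {"fingers": 1, "dp": [-0.4, -1, 0], "rotation": [0, 0, 0]},
    {"fingers": 1, "dp": [-0.4, -1, 0], "rotation": [0, 0, 0]},
    {"fingers": 1, "dp": [-0.4, -1, 0], "rotation": [0, 0, 0]},
    {"fingers": 1, "dp": [-0.4, -1, 0], "rotation": [0, 0, 0]},
    {"fingers": 1, "dp": [-0.4, -1, 0], "rotation": [0, 0, 0]},
  ],
)

```text
time_s: 1.35
position: [291.8, 403.4, 257.7]
ee_rot: [-3.142, -0.0, -2.755]
contact_force: [0.6, 0.4, 0.1]
width: 88.4
grasp_force: 0.0
```

Request:
arm_command(
  rows=[
    {"fingers": 1, "dp": [-0.4, -1, 0], "rotation": [0, 0, 0]},
    {"fingers": 1, "dp": [-0.4, -1, 0], "rotation": [0, 0, 0]},
    {"fingers": 1, "dp": [-0.4, -1, 0], "rotation": [0, 0, 0]},
    {"fingers": 1, "dp": [-0.4, -1, 0], "rotation": [0, 0, 0]},
    {"fingers": 1, "dp": [-0.4, -1, 0], "rotation": [0, 0, 0]},
  ],
)

```text
time_s: 1.98
position: [404.3, 287.5, 257.7]
ee_rot: [3.142, -0.0, -2.755]
contact_force: [0.1, -0.3, -0.4]
width: 88.1
grasp_force: 0.0
```

Request:
arm_command(
  rows=[
    {"fingers": 1, "dp": [-0.4, -1, 0], "rotation": [0, 0, 0]},
    {"fingers": 1, "dp": [-0.4, -1, 0], "rotation": [0, 0, 0]},
    {"fingers": 1, "dp": [-0.4, -1, 0], "rotation": [0, 0, 0]},
    {"fingers": 1, "dp": [-0.4, -1, 0], "rotation": [0, 0, 0]},
    {"fingers": 1, "dp": [-0.4, -1, 0], "rotation": [0, 0, 0]},
  ],
)

```text
time_s: 2.6
position: [516.8, 171.6, 257.6]
ee_rot: [3.141, -0.0, -2.755]
contact_force: [1.2, 0.6, -0.1]
width: 87.7
grasp_force: 0.0
```

Run:
```python
from h import *
i,W=cloud('wrist');cv2.imwrite('pics/w1.png',i);np.save('w1.npy',W);s=r.read_state();print(s['position'],s['ee_rot'],s['time_s'],s['joint_positions'])
```

```text
[519.1196234  169.13582248 257.24105157] [-3.14032973e+00  6.38747770e-05 -2.75716867e+00] 2.65 [ 9.85772130e-02  3.73855126e-01  1.30960434e+00 -1.20133761e-03
  1.45771588e+00 -1.85650774e+00]
```

View pics/w1.png

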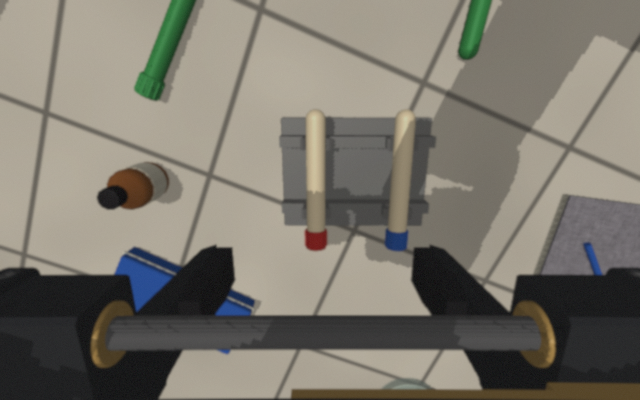

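The wrist view shows the red-capped tube upright in the picture: round end at (316,113), cap at (316,240). The cradle ribs cross it at rows ~141 and ~206, and the blue-capped tube is to its right. Next I'll measure the tube.

```bash
cat > m.py <<'E'
from h import *
def tube(i,W,box):
    hsv=cv2.cvtColor(i,cv2.COLOR_BGR2HSV).astype(int);h,s,v=hsv[...,0],hsv[...,1],hsv[...,2]
    m=np.zeros((400,640),bool);x0,y0,x1,y1=box;m[y0:y1,x0:x1]=1
    z=W[...,2];m&=(z>47)&(z<75)
    red=m&((h<8)|(h>170))&(s>130)
    cr=m&~red&(s>25)&(v>70)&(z<60)
    q=W[cr];qq=q[:,:2];c=qq.mean(0);d=np.linalg.svd(qq-c)[2][0]
    rc=W[red].mean(0)
    if d@(rc[:2]-c)<0:d=-d
    allp=W[cr|red][:,:2];a=(allp-c)@d;lo,hi=np.percentile(a,[.3,99.7]);n=np.array([-d[1],d[0]])
    w=(qq-c)@n;lat=(np.percentile(w,2)+np.percentile(w,98))/2
    print('cream',cr.sum(),'red',red.sum(),'len',hi-lo,'ang',np.degrees(np.arctan2(d[1],d[0])),'ztop',np.percentile(q[:,2],95),'lat',lat,np.ptp(w))
    print('mid by ends',c+d*(lo+hi)/2+n*lat,'capc',rc,'mid by cap',rc[:2]-64*d)
E
python3 - <<'E'
from m import *
i=cv2.imread('pics/w1.png');W=np.load('w1.npy');tube(i,W,(290,95,345,262))
E
```

```text
cream 2280 red 329 len 146.81697475244857 ang 22.002511246325373 ztop 55.86749593905225 lat -0.09292200370456971 23.451683302121562
mid by ends [525.27682878 167.0892265 ] capc [582.8802517  190.54403031  55.11551047] mid by cap [523.54153587 166.56660752]
```

Request:
arm_command(
  rows=[
    {"fingers": 1, "dp": [0, 0, 1], "rotation": [0, 0, 0]},
    {"fingers": 1, "dp": [0, 0, 1], "rotation": [0, 0, 0]},
    {"fingers": 1, "dp": [0, 0, 1], "rotation": [0, 0, 0]},
    {"fingers": 1, "dp": [0, 0, 0], "rotation": [0, 0, 0]},
    {"fingers": 1, "dp": [0, 0, 0], "rotation": [0, 0, 0]},
  ],
)

```text
time_s: 3.28
position: [516.7, 172.5, 168.9]
ee_rot: [-3.141, 0.001, -2.753]
contact_force: [-0.1, -0.1, 0.1]
width: 88.1
grasp_force: 0.0
```

Run:
```python
from h import *
i,W=cloud('wrist');cv2.imwrite('w2.png',i);np.save('w2.npy',W);s=r.read_state();print(s['position'],s['ee_rot'],s['time_s'])
from m import *
tube(i,W,(230,0,380,399))
```

```text
[516.76465473 172.51964689 169.10258909] [-3.14093401e+00  2.19103121e-03 -2.75238545e+00] 3.325
cream 3924 red 591 len 147.02000043277556 ang 21.848110060461895 ztop 55.73711531897847 lat -0.13528896353539377 23.23488541222507
mid by ends [525.04603927 167.05260987] capc [582.82379281 190.57680351  54.88569854] mid by cap [523.42067794 166.7593741 ]
```

Request:
arm_command(
  rows=[
    {"fingers": 1, "dp": [-0.17, -0.27, 0], "rotation": [0, 0, 0.04]},
    {"fingers": 1, "dp": [0, 0, 1], "rotation": [0, 0, 0]},
    {"fingers": 1, "dp": [0, 0, 1], "rotation": [0, 0, 0]},
    {"fingers": 1, "dp": [0, 0, 1], "rotation": [0, 0, 0]},
    {"fingers": 1, "dp": [0, 0, 0.6], "rotation": [0, 0, 0]},
  ],
)

```text
time_s: 3.95
position: [524.5, 166.5, 59.0]
ee_rot: [-3.142, -0.0, -2.759]
contact_force: [0.6, 0.7, 0.6]
width: 88.4
grasp_force: 0.0
```

Request:
arm_command(
  rows=[
    {"fingers": 1, "dp": [0, 0, 0.53], "rotation": [0, 0, 0]},
    {"fingers": 1, "dp": [0, 0, 0], "rotation": [0, 0, 0]},
    {"fingers": -1, "dp": [0, 0, 0], "rotation": [0, 0, 0]},
    {"fingers": -1, "dp": [0, 0, 0], "rotation": [0, 0, 0]},
    {"fingers": -1, "dp": [0, 0, 0], "rotation": [0, 0, 0]},
  ],
)

```text
time_s: 4.58
position: [524.2, 166.9, 44.3]
ee_rot: [-3.141, 0.001, -2.759]
contact_force: [0.5, 0.1, 1.0]
width: 60.1
grasp_force: 0.0
```

Request:
arm_command(
  rows=[
    {"fingers": -1, "dp": [0, 0, 0], "rotation": [0, 0, 0]},
    {"fingers": -1, "dp": [0, 0, 0], "rotation": [0, 0, 0]},
    {"fingers": -1, "dp": [0, 0, 0], "rotation": [0, 0, 0]},
    {"fingers": -1, "dp": [0, 0, 0], "rotation": [0, 0, 0]},
    {"fingers": -1, "dp": [0, 0, 0], "rotation": [0, 0, 0]},
  ],
)

```text
time_s: 5.2
position: [524.2, 166.5, 44.0]
ee_rot: [-3.141, 0.0, -2.758]
contact_force: [0.7, -3.2, 0.8]
width: 18.6
grasp_force: 29.5
```

Request:
arm_command(
  rows=[
    {"fingers": -1, "dp": [0, 0, -0.3], "rotation": [0, 0, 0]},
    {"fingers": -1, "dp": [0, 0, -0.7], "rotation": [0, 0, 0]},
    {"fingers": -1, "dp": [0, 0, -1], "rotation": [0, 0, 0]},
    {"fingers": -1, "dp": [0, 0, -1], "rotation": [0, 0, 0]},
    {"fingers": -1, "dp": [0, 0, -1], "rotation": [0, 0, 0]},
  ],
)

```text
time_s: 5.82
position: [523.7, 167.1, 165.4]
ee_rot: [3.141, 0.0, -2.758]
contact_force: [-0.9, 0.9, -0.8]
width: 18.5
grasp_force: 29.6
```

Request:
arm_command(
  rows=[
    {"fingers": -1, "dp": [0, 0, -1], "rotation": [0, 0, 0]},
    {"fingers": -1, "dp": [0, 0, -1], "rotation": [0, 0, 0]},
    {"fingers": -1, "dp": [0, 0, -1], "rotation": [0, 0, 0]},
    {"fingers": -1, "dp": [0, 0, 0], "rotation": [0, 0, 0]},
    {"fingers": -1, "dp": [0, 0, 0], "rotation": [0, 0, 0]},
  ],
)

```text
time_s: 6.45
position: [523.5, 166.9, 252.8]
ee_rot: [3.141, -0.002, -2.758]
contact_force: [-0.3, -0.9, -0.9]
width: 18.5
grasp_force: 29.6
```

Request:
arm_command(
  rows=[
    {"fingers": -1, "dp": [0, 0, 0], "rotation": [0, 0, 0.5]},
    {"fingers": -1, "dp": [0, 0, 0], "rotation": [0, 0, 1]},
    {"fingers": -1, "dp": [0, 0, 0], "rotation": [0, 0, 1]},
    {"fingers": -1, "dp": [0, 0, 0], "rotation": [0, 0, 1]},
    {"fingers": -1, "dp": [0, 0, 0], "rotation": [0, 0, 0.45]},
  ],
)

```text
time_s: 7.08
position: [523.5, 166.8, 252.3]
ee_rot: [-3.14, -0.003, 2.832]
contact_force: [-0.2, -0.1, 0.0]
width: 18.3
grasp_force: 29.6
```

Run:
```python
from h import *
i,W=cloud('wrist');cv2.imwrite('pics/w3.png',i);np.save('w3.npy',W);s=r.read_state();print(s['position'],s['ee_rot'],s['time_s'],s['width'],s['joint_positions'])
```

```text
[523.54754177 166.85145732 252.30510425] [-3.14058327e+00 -2.73179165e-03  2.82938925e+00] 7.125 18.412920505239512 [ 9.29556737e-02  3.84820287e-01  1.30683117e+00  1.50156750e-04
  1.45284969e+00 -1.16565652e+00]
```

View pics/w3.png

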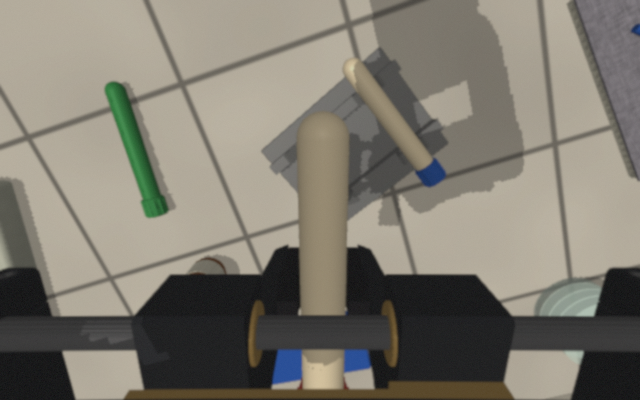

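The held tube lies straight in the image, from its tail at (323,120) down through the fingers. I'll travel towards the shaker and stop short so it can be measured beside the tube.

Request:
arm_command(
  rows=[
    {"fingers": -1, "dp": [-0.2, -0.5, 0], "rotation": [0, 0, 0]},
    {"fingers": -1, "dp": [-0.4, -0.93, 0], "rotation": [0, 0, 0]},
    {"fingers": -1, "dp": [-0.4, -0.93, 0], "rotation": [0, 0, 0]},
    {"fingers": -1, "dp": [-0.4, -0.93, 0], "rotation": [0, 0, 0]},
    {"fingers": -1, "dp": [-0.4, -0.93, 0], "rotation": [0, 0, 0]},
  ],
)

```text
time_s: 7.75
position: [537.1, 27.9, 253.3]
ee_rot: [-3.141, -0.001, 2.837]
contact_force: [1.1, -0.2, -0.3]
width: 18.6
grasp_force: 29.6
```

Request:
arm_command(
  rows=[
    {"fingers": -1, "dp": [-0.4, -0.93, 0], "rotation": [0, 0, 0]},
    {"fingers": -1, "dp": [-0.4, -0.93, 0], "rotation": [0, 0, 0]},
    {"fingers": -1, "dp": [-0.4, -0.93, 0], "rotation": [0, 0, 0]},
    {"fingers": -1, "dp": [-0.4, -0.93, 0], "rotation": [0, 0, 0]},
    {"fingers": -1, "dp": [-0.38, -0.93, 0], "rotation": [0, 0, 0]},
  ],
)

```text
time_s: 8.38
position: [551.4, -123.0, 253.3]
ee_rot: [3.142, -0.001, 2.836]
contact_force: [0.2, 0.4, -0.3]
width: 18.4
grasp_force: 29.6
```

Request:
arm_command(
  rows=[
    {"fingers": -1, "dp": [0, -0.5, 0], "rotation": [0, 0, 0]},
    {"fingers": -1, "dp": [0, 0, 0], "rotation": [0, 0, 0]},
    {"fingers": -1, "dp": [0, 0, 0], "rotation": [0, 0, 0]},
  ],
)

```text
time_s: 8.75
position: [547.1, -134.6, 253.9]
ee_rot: [3.141, -0.0, 2.836]
contact_force: [-0.9, 0.0, -0.3]
width: 18.4
grasp_force: 29.6
```

Run:
```python
from h import *
i,W=cloud('wrist');cv2.imwrite('pics/w4.png',i);np.save('w4.npy',W);s=r.read_state();print(s['position'],s['ee_rot'],s['time_s'],s['width'],s['joint_positions'])
```

```text
[ 547.26188411 -134.48591115  253.96135446] [3.14136662e+00 5.64557847e-05 2.83643049e+00] 8.8 18.403022611294862 [-4.51108402e-01  4.07141156e-01  1.26587984e+00  2.33061872e-04
  1.46854867e+00 -1.71676636e+00]
```

View pics/w4.png

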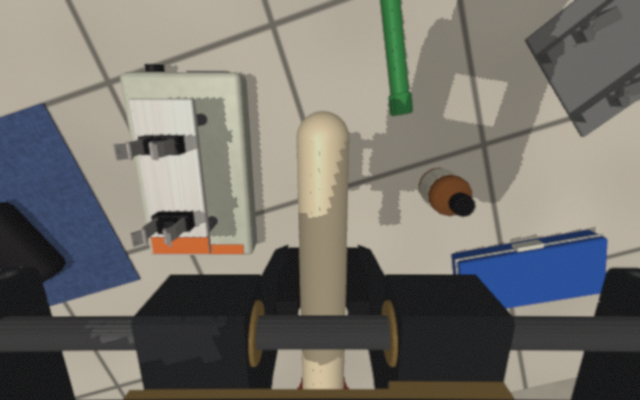

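The wrist view shows the shaker on the left, with the bar plate at (130..210, 98..250), clips at rows ~148 and ~225, and the orange stripe at row 244. The held tube is clear of it. I'll measure both.

Run:
```python
from h import *
i=cv2.imread('pics/w4.png');W=np.load('w4.npy');s=r.read_state()
z=W[...,2];v,u=np.mgrid[0:400,0:640]
box=(u>95)&(u<255)&(v>60)&(v<262)
m=box&(z>76)&(z<86);m=cv2.morphologyEx(m.astype(np.uint8),cv2.MORPH_OPEN,np.ones((3,3)))>0
c,sz,a=cv2.minAreaRect(W[m][:,:2].astype(np.float32));print('bar',c,sz,a,np.median(z[m]),m.sum())
m=box&(z>25)&(z<45);print('base',cv2.minAreaRect(W[m][:,:2].astype(np.float32)),np.median(z[m]))
hsv=cv2.cvtColor(i,cv2.COLOR_BGR2HSV);o=box&(hsv[...,0]<18)&(hsv[...,1]>140)&(z>70);print('or',W[o].mean(0))
for nm,ang in(('clips',-17.5),):
    d=np.array([np.cos(np.radians(ang)),np.sin(np.radians(ang))]);n=np.array([-d[1],d[0]])
    m=box&(z>100)&(z<140)
    q=W[m];x=(q[:,:2]-c)@d;y=(q[:,:2]-c)@n
    for sg in(1,-1):
        k=x*sg>0;t=k&(q[:,2]>122)
        print(sg,k.sum(),'x',np.percentile(x[k],[2,50,98]),'y',np.percentile(y[k],[1,99]))
        for L in (y[t]<0,y[t]>0): print('  tip',L.sum(),x[t][L].mean(),np.percentile(y[t][L],[2,50,98]),np.percentile(q[t][L][:,2],[50,99]))
# held tube in tool
P=np.array(s['position']);Rm=R.from_euler('xyz',s['ee_rot']).as_matrix()
T=(W-P)@Rm
t=(u>285)&(u<362)&(v>105)&(v<245)&(np.abs(T[...,2])<25)
q=T[t];x=q[:,0]
for lo in range(20,80,8):
    k=(x>lo)&(x<lo+8)
    if k.sum()>20: y=q[k,1];print(lo,k.sum(),'ymid',(np.percentile(y,2)+np.percentile(y,98))/2,'ztop',np.percentile(q[k,2],3))
print('tail',np.percentile(x,[99.5,100]))
```

```text
bar (500.64178466796875, -268.21234130859375) (57.19182205200195, 150.20794677734375) 72.33065795898438 81.40268536272204 7704
base ((496.6710205078125, -266.3087158203125), (119.3214340209961, 205.75503540039062), 72.35187530517578) 35.13824399847357
or [ 562.24654704 -286.26901016   82.29789922]
1 894 x [29.84752373 34.61579452 41.88420399] y [-15.51046075  16.15060812]
  tip 239 35.60100342871896 [-15.8541213  -11.81536939  -7.42795265] [127.70103722 133.13933209]
  tip 115 35.089214705684384 [ 7.7645202  11.87219832 16.27144795] [126.9445552 133.171174 ]
-1 966 x [-41.64690588 -36.18838383 -29.85710988] y [-15.58186607  15.46469963]
  tip 296 -35.77926245165223 [-15.6548377  -11.59014164  -6.98893942] [127.84341431 133.28202454]
  tip 133 -36.14622462383777 [ 6.78667488 11.42794574 15.72427493] [127.49017044 133.10780685]
20 426 ymid -0.17348262297397365 ztop -11.726659343551734
28 944 ymid -0.21768094063881271 ztop -11.934238279808651
36 1000 ymid -0.1497980085489239 ztop -12.041633204551943
44 1053 ymid -0.34616070773463026 ztop -11.914142600469576
52 1126 ymid -0.14138880206715143 ztop -11.969834461364522
60 1195 ymid -0.31210991929343024 ztop -11.931160632610972
68 714 ymid -0.1767855714186224 ztop -10.691856690230015
tail [73.61945878 74.29107895]
```

Request:
arm_command(
  rows=[
    {"fingers": -1, "dp": [0.15, -0.9, 0], "rotation": [0, 0, 0.02]},
    {"fingers": -1, "dp": [0, -1, 0], "rotation": [0, 0, 0]},
    {"fingers": -1, "dp": [0, -1, 0], "rotation": [0, 0, 0]},
    {"fingers": -1, "dp": [0, -1, 0], "rotation": [0, 0, 0]},
    {"fingers": -1, "dp": [0, -0.82, 0], "rotation": [0, 0, 0]},
  ],
)

```text
time_s: 9.43
position: [499.9, -269.0, 254.0]
ee_rot: [-3.142, 0.0, 2.833]
contact_force: [0.3, 0.8, -0.9]
width: 18.4
grasp_force: 29.6
```

Request:
arm_command(
  rows=[
    {"fingers": -1, "dp": [0, 0, 0.6], "rotation": [0, 0, 0]},
    {"fingers": -1, "dp": [0, 0, 1], "rotation": [0, 0, 0]},
    {"fingers": -1, "dp": [0, 0, 1], "rotation": [0, 0, 0]},
    {"fingers": -1, "dp": [0, 0, 0.8], "rotation": [0, 0, 0]},
    {"fingers": -1, "dp": [0, 0, 0], "rotation": [0, 0, 0]},
  ],
)

```text
time_s: 10.05
position: [499.7, -267.8, 150.7]
ee_rot: [3.14, -0.003, 2.833]
contact_force: [0.8, 0.1, 0.7]
width: 18.2
grasp_force: 29.6
```

Request:
arm_command(
  rows=[
    {"fingers": -1, "dp": [0, 0, 0], "rotation": [0, 0, 0]},
    {"fingers": -1, "dp": [0, 0, 0], "rotation": [0, 0, 0]},
  ],
)

```text
time_s: 10.3
position: [500.4, -269.0, 153.0]
ee_rot: [-3.141, 0.002, 2.832]
contact_force: [0.1, 0.3, -0.5]
width: 18.4
grasp_force: 29.6
```

Run:
```python
from h import *
i,W=cloud('wrist');cv2.imwrite('pics/w5.png',i);np.save('w5.npy',W);s=r.read_state();print(s['position'],s['ee_rot'],s['time_s'],s['width'],s['contact_force'])
```

```text
[ 500.28417192 -268.98845691  152.8546078 ] [-3.14088263e+00  1.65820436e-03  2.83198643e+00] 10.35 18.0214582775275 [-0.08221858  0.16239838 -1.11171448]
```

View pics/w5.png

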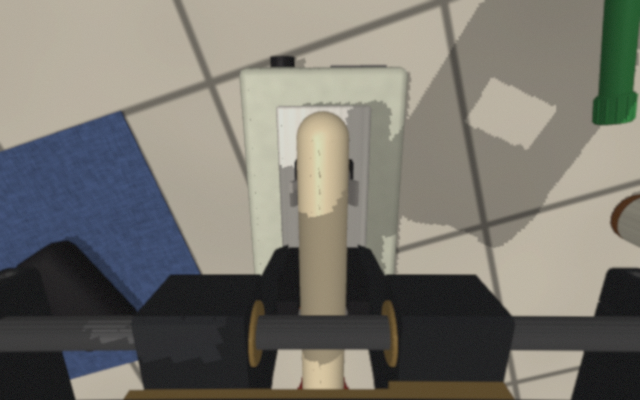

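The tube is above the bar. The plain clip's tips show about equally on both sides, at (296,170) and (352,170), around the tube's axis at ~324. I'll check the lateral offset numerically.

Run:
```python
from h import *
W=np.load('w5.npy');s=r.read_state()
P=np.array(s['position']);Rm=R.from_euler('xyz',s['ee_rot']).as_matrix();T=(W-P)@Rm
z=W[...,2];v,u=np.mgrid[0:400,0:640];box=(u>230)&(u<420)&(v>60)&(v<262)
m=box&(z>76)&(z<86);q=T[m]
for lo in range(40,80,6):
    k=(q[:,0]>lo)&(q[:,0]<lo+6)
    if k.sum()>5:print('bar',lo,k.sum(),np.percentile(q[k,1],[1,99]))
print('bar end x',np.percentile(q[:,0],99.5),np.median(z[m]))
m=box&(z>30)&(z<40);q=T[m];
for lo in(30,50,70):
    k=(q[:,0]>lo)&(q[:,0]<lo+20);print('base',lo,np.percentile(q[k,1],[.5,99.5]))
m=box&(z>110)&(z<138)&(np.abs(T[...,1])>10.8);q=T[m];print('clip',m.sum(),[np.percentile(q[q[:,1]*g>0],[2,50,98],axis=0).round(1) for g in(1,-1)])
t=(u>285)&(u<362)&(v>105)&(v<245)&(np.abs(T[...,2])<25);q=T[t];print('tube y',np.percentile(q[:,1],[2,98]),'tail',q[:,0].max())
```

```text
bar 40 348 [-27.35878995  27.76293915]
bar 46 399 [-27.00488678  28.23229992]
bar 52 404 [-27.39509129  27.88334706]
bar 58 433 [-27.16437416  27.6510575 ]
bar 64 623 [-26.97773498  27.97207253]
bar 70 714 [-26.66321018  27.26410334]
bar end x 74.42130263383864 81.21209941070508
base 30 [-58.57504497  59.43867042]
base 50 [-58.64277089  59.32876258]
base 70 [-58.1407882   58.64021291]
clip 626 [array([[ 9.3, 12.1, 15. ],
       [35.4, 14.3, 21.6],
       [41.8, 18.4, 36.2]]), array([[  9.3, -18.6,  15.1],
       [ 34.3, -13.9,  21.1],
       [ 41.6, -12.1,  24.1]])]
tube y [-13.29505704  14.25825223] tail 74.13434893432913
```

Request:
arm_command(
  rows=[
    {"fingers": -1, "dp": [0, 0, 0.3], "rotation": [0, 0, 0]},
    {"fingers": -1, "dp": [0, 0, 0.3], "rotation": [0, 0, 0]},
    {"fingers": -1, "dp": [0, 0, 0.1], "rotation": [0, 0, 0]},
    {"fingers": -1, "dp": [0, 0, 0.1], "rotation": [0, 0, 0]},
    {"fingers": -1, "dp": [0, 0, 0], "rotation": [0, 0, 0]},
  ],
)

```text
time_s: 10.98
position: [500.0, -268.7, 127.9]
ee_rot: [3.141, 0.0, 2.832]
contact_force: [-0.0, 3.0, 1.9]
width: 18.6
grasp_force: 29.3
```

Request:
arm_command(
  rows=[
    {"fingers": -1, "dp": [0, 0, 0.07], "rotation": [0, 0, 0]},
    {"fingers": -1, "dp": [0, 0, 0.07], "rotation": [0, 0, 0]},
    {"fingers": -1, "dp": [0, 0, 0.07], "rotation": [0, 0, 0]},
    {"fingers": -1, "dp": [0, 0, 0], "rotation": [0, 0, 0]},
    {"fingers": -1, "dp": [0, 0, 0], "rotation": [0, 0, 0]},
  ],
)

```text
time_s: 11.6
position: [500.3, -268.9, 122.0]
ee_rot: [-3.141, 0.001, 2.832]
contact_force: [0.5, 3.6, 8.3]
width: 18.2
grasp_force: 28.9
```

Request:
arm_command(
  rows=[
    {"fingers": -1, "dp": [0, 0.02, 0.06], "rotation": [0, 0, 0]},
    {"fingers": -1, "dp": [0, 0, 0.06], "rotation": [0, 0, 0]},
    {"fingers": -1, "dp": [0, 0, 0.06], "rotation": [0, 0, 0]},
    {"fingers": -1, "dp": [0, 0, 0], "rotation": [0, 0, 0]},
    {"fingers": -1, "dp": [0, 0, 0], "rotation": [0, 0, 0]},
  ],
)

```text
time_s: 12.22
position: [500.6, -268.7, 117.1]
ee_rot: [-3.141, 0.002, 2.832]
contact_force: [-1.3, 2.4, 9.8]
width: 18.4
grasp_force: 28.7
```

Request:
arm_command(
  rows=[
    {"fingers": -1, "dp": [0, 0, 0.05], "rotation": [0, 0, 0]},
    {"fingers": -1, "dp": [0, 0, 0.05], "rotation": [0, 0, 0]},
    {"fingers": -1, "dp": [0, 0, 0], "rotation": [0, 0, 0]},
    {"fingers": -1, "dp": [0, 0, 0], "rotation": [0, 0, 0]},
  ],
)

```text
time_s: 12.72
position: [500.7, -268.8, 114.4]
ee_rot: [-3.14, 0.003, 2.832]
contact_force: [-1.2, 2.7, 11.6]
width: 18.1
grasp_force: 28.5
```

Request:
arm_command(
  rows=[
    {"fingers": -1, "dp": [0, 0.02, 0.05], "rotation": [0, 0, 0]},
    {"fingers": -1, "dp": [0, 0, 0.05], "rotation": [0, 0, 0]},
    {"fingers": -1, "dp": [0, 0, 0], "rotation": [0, 0, 0]},
  ],
)

```text
time_s: 13.1
position: [501.0, -268.7, 111.6]
ee_rot: [-3.14, 0.003, 2.832]
contact_force: [-1.8, 0.3, 12.8]
width: 18.0
grasp_force: 28.4
```

Request:
arm_command(
  rows=[
    {"fingers": -1, "dp": [0, 0, 0.05], "rotation": [0, 0, 0]},
    {"fingers": -1, "dp": [0, 0, 0.05], "rotation": [0, 0, 0]},
    {"fingers": -1, "dp": [0, 0, 0], "rotation": [0, 0, 0]},
  ],
)

```text
time_s: 13.48
position: [501.3, -268.8, 108.8]
ee_rot: [-3.139, 0.004, 2.832]
contact_force: [-0.5, 0.3, 13.8]
width: 18.4
grasp_force: 28.3
```

Request:
arm_command(
  rows=[
    {"fingers": -1, "dp": [0, 0, 0.05], "rotation": [0, 0, 0]},
    {"fingers": -1, "dp": [0, 0, 0.05], "rotation": [0, 0, 0]},
    {"fingers": -1, "dp": [0, 0, 0], "rotation": [0, 0, 0]},
  ],
)

```text
time_s: 13.85
position: [501.0, -268.6, 104.9]
ee_rot: [-3.14, 0.003, 2.832]
contact_force: [0.2, -0.4, 6.2]
width: 17.8
grasp_force: 29.1
```

Request:
arm_command(
  rows=[
    {"fingers": -1, "dp": [0, 0, 0.05], "rotation": [0, 0, 0]},
    {"fingers": -1, "dp": [0, 0, 0.05], "rotation": [0, 0, 0]},
    {"fingers": -1, "dp": [0, 0, 0], "rotation": [0, 0, 0]},
  ],
)

```text
time_s: 14.22
position: [501.0, -268.6, 102.0]
ee_rot: [-3.14, 0.003, 2.832]
contact_force: [0.7, 0.2, 7.4]
width: 18.0
grasp_force: 29.0
```

Request:
arm_command(
  rows=[
    {"fingers": -1, "dp": [0, 0, -0.07], "rotation": [0, 0, 0]},
    {"fingers": -1, "dp": [0, 0, -0.07], "rotation": [0, 0, 0]},
    {"fingers": -1, "dp": [0, 0, -0.07], "rotation": [0, 0, 0]},
    {"fingers": -1, "dp": [0, 0, -0.05], "rotation": [0, 0, 0]},
    {"fingers": -1, "dp": [0, 0, 0], "rotation": [0, 0, 0]},
  ],
)

```text
time_s: 14.85
position: [500.5, -268.1, 109.1]
ee_rot: [-3.141, 0.001, 2.832]
contact_force: [1.3, -1.7, 4.0]
width: 17.7
grasp_force: 29.3
```

Request:
arm_command(
  rows=[
    {"fingers": -1, "dp": [0, 0, -0.08], "rotation": [0, 0, 0]},
    {"fingers": -1, "dp": [0, 0, 0], "rotation": [0, 0, 0]},
    {"fingers": 0, "dp": [0, 0, 0], "rotation": [0, 0, 0]},
    {"fingers": 0, "dp": [0, 0, 0], "rotation": [0, 0, 0]},
    {"fingers": 0, "dp": [0, 0, 0], "rotation": [0, 0, 0]},
  ],
)

```text
time_s: 15.48
position: [500.1, -267.5, 111.1]
ee_rot: [3.141, -0.001, 2.832]
contact_force: [-0.4, 0.2, -0.3]
width: 43.8
grasp_force: 0.0
```

Request:
arm_command(
  rows=[
    {"fingers": 0, "dp": [0, 0, -0.5], "rotation": [0, 0, 0]},
    {"fingers": 0, "dp": [0, 0, -1], "rotation": [0, 0, 0]},
    {"fingers": 0, "dp": [0, 0, -1], "rotation": [0, 0, 0]},
    {"fingers": 0, "dp": [0, 0, -1], "rotation": [0, 0, 0]},
    {"fingers": 0, "dp": [0, 0, -1], "rotation": [0, 0, 0]},
  ],
)

```text
time_s: 16.1
position: [500.2, -267.6, 248.5]
ee_rot: [-3.141, 0.001, 2.832]
contact_force: [-0.3, 0.3, 0.8]
width: 43.9
grasp_force: 0.0
```

Request:
arm_command(
  rows=[
    {"fingers": 0, "dp": [-1, 0, 0], "rotation": [0, 0, 0]},
    {"fingers": 0, "dp": [-1, 0, 0], "rotation": [0, 0, 0]},
    {"fingers": 0, "dp": [0, 0, 0], "rotation": [0, 0, 0]},
    {"fingers": 0, "dp": [0, 0, 0], "rotation": [0, 0, 0]},
  ],
)

```text
time_s: 16.6
position: [556.9, -285.8, 246.8]
ee_rot: [-3.142, -0.0, 2.832]
contact_force: [-0.2, -0.5, 0.2]
width: 44.3
grasp_force: 0.0
```

Run:
```python
from h import *
i,W=cloud('wrist');cv2.imwrite('pics/w6.png',i);np.save('w6.npy',W);s=r.read_state();print(s['position'],s['ee_rot'],s['time_s'],s['width'],s['contact_force'])
a=np.radians(-17.67);d=np.array([np.cos(a),np.sin(a)]);n=np.array([-d[1],d[0]]);c=np.array([500.6,-268.2])
x=(W[...,:2]-c)@d;y=(W[...,:2]-c)@n
for lo in range(-84,84,8):
    m=(x>lo)&(x<lo+8)&(np.abs(y)<9)&(W[...,2]>95)&(W[...,2]<150)
    if m.sum()>9:
        print(lo,m.sum(),'ztop',np.percentile(W[m][:,2],90).round(1),'ymid',y[m].mean().round(1))
m=(np.abs(y)<9)&(W[...,2]>105)&(W[...,2]<135)&(abs(x)<100);print('x ends',np.percentile(x[m],[.3,99.7]))
m=(np.abs(y)>14)&(np.abs(y)<26)&(abs(x)<72)&(W[...,2]>70)&(W[...,2]<90);print('plate z',np.median(W[m][:,2]))
```

```text
[ 556.80469557 -285.73933749  246.86859238] [-3.14152622e+00 -6.72708317e-05  2.83171447e+00] 16.65 43.99128930063357 [-0.74395047  0.023683    0.1654981 ]
-76 153 ztop 124.3 ymid 0.2
-68 326 ztop 125.4 ymid -0.0
-60 315 ztop 125.7 ymid 0.0
-52 314 ztop 125.5 ymid 0.1
-44 300 ztop 125.9 ymid 0.0
-36 299 ztop 125.8 ymid 0.0
-28 299 ztop 125.5 ymid -0.0
-20 274 ztop 125.6 ymid -0.0
-12 281 ztop 125.5 ymid 0.3
-4 256 ztop 125.7 ymid 0.0
4 243 ztop 125.6 ymid -0.0
12 241 ztop 125.4 ymid -0.1
20 242 ztop 125.5 ymid -0.2
28 241 ztop 125.8 ymid -0.0
36 221 ztop 126.0 ymid -0.2
44 222 ztop 125.5 ymid -0.1
52 235 ztop 127.3 ymid -0.1
60 209 ztop 127.6 ymid 0.3
68 178 ztop 127.3 ymid 0.2
x ends [-72.79142516  74.48039131]
plate z 81.38668175205407
```

View pics/w6.png

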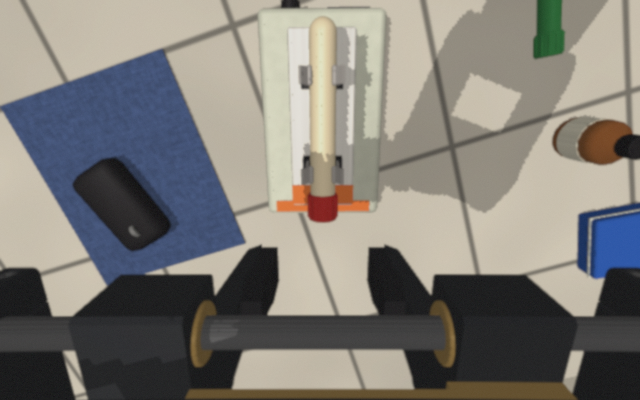

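The tube lies in both clips at (322,75) and (322,170), with its red cap at (322,207) over the orange stripe. Its top is level at 125.5 mm, which puts the axis at 115 mm (fully home). The bar is fully up and the gripper is clear, so I'm handing in.

```bash
python3 -c "
from plant import r
print(r.hand_in())"
```

```text
the job is handed in; nothing more can be done
None
```

The red-capped tube is snapped into both shaker clips, level and fully home, with its cap at the orange-striped end; it is let go and the job is handed in at about 17 s of the 64 s allowed.

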